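Open the counterweighted test stand and unload the board

ROBOT

A 6-joint arm with a two-finger parallel gripper is mounted at the origin on the work surface. World frame = base frame: x ahead of the robot, y to its left, z up, the work surface at z = 0. Lengths are in m, angles in rad, forces in N, time in s.
With the tool pointing down it reaches from about 0.35 to 0.85 m from the base axis. Payload 8.1 kg.
Tool frame: the origin (TCP) lies midway between the tips of the shut fingers; the grasp point (between the pads) lies robot.grasp_offset behind it (robot.grasp_offset is the distance from the TCP to the grasp point, in m); z points along the fingers, y is the direction in which the jaws open and shut (so a half turn about z gives the same grasp; the last joint's range is limited). The gripper opens to 93 mm and grips with 3 to 60 N. Pads are 15 mm wide; open, the fingers measure 128 mm over their backs; the gripper's body (75 mm by 188 mm) begins 65 mm behind the grasp point.
Start: joints at [-1.294, 0.13, 1.488, -0, 1.523, -0.085], TCP at [0.212, -0.561, 0.219] pointing down, gripper open.
Joint ranges: [-2.96, 2.96], [-0.89, 2.26], [0.02, 2.5], [-1.34, 4.48], [0, 2.73], [-2.66, 2.66]. Speed limits (rad/s): [2.39, 2.39, 2.79, 3.14, 3.14, 3.14].

INTERFACE

Orientations are given as a rotation vector (axis times angle).
In Python, from plant import robot gives the robot as it stands.
- The arm moves only by the shell command python3 -m handwheel 'ROWS' [OPENING] [FORCE]. ROWS is text: rows parted by semicolons, each of 6 numbers parted by spaces: the shift along the world's x, y, z each as a share of 0.3 m, from -1 to 1, then the turn, a rotation vector about the world's x, y, z each as a share of 45 degrees, from -1 to 1. A call has 1 to 5 rows; each row is the pose to reach, as a shift and turn from the pose commanded when the call began; what a row does not reach only later rows make up. A row lasts 1/10 s, in which the tool goes at most 50 mm and 8.59 degrees, less where a joint would pass 70% of its speed; a pose out of reach is approached as far as the arm can. A call with a number of a shift or a turn outside -1 to 1 is refused whole. A call with a gripper value outside its range is refused whole. OPENING is the closure, from -1 (fully open) to 1 (shut), set as the call begins (- or left out, the last holds). The fingers move at their own pace and stop on an object; FORCE is the grip in N (left out, the last holds). Time passes only in rows, so rows that repeat a pose let the fingers close. It gives the time, the measured TCP pose, the force and the opening at its end, in the units of the state.
- robot.read_state(): the state, without advancing time (a new reading comes with each control period).
- robot.read_camera(name): name is "scene" or "top"; returns (picture, depth): 400x640x3 uint8, red, green, blue; 400x640 float32, m along the optical axis (not along the pixel's ray), 0 where there is no reading.
- robot.camera_model(name): a dict with "camera_matrix" (3x3 intrinsics, pixels), "pose" (4x4, takes a point from camera to world coordinates). Camera axes: x right, y down, z forward; pixel columns grow to the right and rows downward; lengths in m; the calibration is good to about 2 mm. A picture is of the moment at which its call begins. camera_model takes no time and is no camera call.
- robot.close_job(): hands the job in, once; it reports no verdict.
Trained networks look in the newest picture that a camera, given by its name, has taken for a name from the list of things; names that differ only in an ending like _2 or _b are one class to them, and where a whole thing is asked for, a point or a joint stands for the part that bears it (a point fixed in the world has none). Each returns a list of dicts, best first, with "conf" (0 to 1); they miss things now and then, are a little off and sometimes report something else, mostly with a low value. They report only what shows in the picture. A call takes as long as a camera call. They do not tell look-alikes from the thing itself.
- robot.look_for(camera, query): "rect" ([centre column, centre row, width, height] in pixels, round what is visible of it).
- robot.silhouettes(camera, query): "pixels" (400x640 bool, what is visible of it) and "rect" ([centre column, centre row, width, height] in pixels, round what is visible of it).
- robot.tip_of(camera, query): "at" ([row, column] in pixels: a listed point, or the origin of a listed thing).
The state is a dict: "t": time; "q": joint angles; "dq": joint speeds; "joint_torque": joint torques, N m; "tool_pos": TCP position; "orientation": TCP orientation; "force": force on the tool from outside, world axes, zero at the start; "wrist_torque": the same for the moment, N m; "opening": finger opening in m.
Only numpy, scipy, OpenCV 4.12 (cv2) and the standard library are available. Lean on these libraries where they do the work, as an engineer would, in place of code of your own. Each camera call takes 0.05 s, during which the arm holds its last target.

TASK

A tested power board is still shut in the sloped test stand. Raise the stand's counterweighted hold-down frame by its T-shaped grip, past its balance point, and ease it gently onto its open stop so that it stays open by itself; then take the board out and lay it flat in the empty compartment of the black tray without dropping it. Leave everything else where it is, and do not slam or force the frame against its stop.

Things in the scene. Friction and masses are not known exactly. Their poses are not given: they have to be found in the camera images.
- stand: Fixed grey sloped test stand. Origin on the table under its middle; its +x points to its high rear (hinge) side, y along the hinge, z up. Deck 150 mm wide, rising 25 degrees (0.436 rad) from its front edge (x = -56 mm, about 48 mm high) to the rear. Two aluminium hinge towers at y = +-60 mm, 150 mm high, at x = 85 mm.
- hinge (a point): A point on the hinge axis of the hold-down frame, at the middle of its width: 85 mm behind and 135 mm above the stand's origin. The axis is the stand's y.
- holddown (a joint): Angle of the hold-down frame (rad): 0 shut (parallel to the deck, its grip 25 degrees below the hinge's level), growing as the grip goes up and to the rear. Almost no friction; lifting at the grip takes about 2 N. Balance point between 30 and 49 degrees (0.52 to 0.85 rad): below it falls shut, above it falls open. Let go more than about 15 mm (at the grip) before the stop, it slams.
- tgrip (a point): Centre of the frame's black T-grip: a bar with round ends, 22 mm dia., 44 mm long along the hinge axis (stand's y), 190 mm from that axis; shut, it stands 55 mm above the table in front of the deck. Free space beside both ends. Pinched on its two ends it can turn between the fingers. The frame's cross bar (94 mm along y) lies 44 mm nearer the hinge, its two side rails at y = +-42 mm.
- board_sink (a point): Board to unload, at its heat sink's centre: brown plate 76 (x) x 56 (y) x 6 mm with a finned aluminium sink 40 (x) x 30 (y) mm, 6 to 42 mm above the underside; this point is 24 mm above it. z is the plate's normal, x up the slope, y along the hinge. 0.11 to 0.22 kg. Lies loose on the deck between ledges 4 to 7 mm high; comes out along the deck's normal once the frame is open.
- board: The same power board; origin at the centre of its underside.
- tray: Fixed black tray, 290 (x) x 118 (y) x 22 mm high, floor and walls 4 mm thick. Origin at the centre of its underside. Two cross walls make three equal compartments, in a row along its x at -95, 0 and +95 mm, each 91 (x) x 110 (y) mm inside.
- free_bay (a point): Centre of the floor (its upper face, 4 mm above the table) of the tray's one empty compartment; axes as the tray's.
- done_a: A finished board like the one in the stand, lying in another compartment of the tray: leave alone.
- done_b: A finished board, lying in the third compartment: leave alone.
- driver: Screwdriver lying on the table, 150 mm: leave alone.
- spool: Solder spool standing, 48 mm dia., 40 mm high: leave alone.
- flux: White bottle, 44 mm dia., 110 mm high: leave alone.
- jar: Low glass jar, 56 mm dia., 60 mm high: leave alone.
- brush: Small brush lying on the table, 160 mm: leave alone.
- openstop: Adjustable open stop: small rubber peg on a steel sector about the hinge, near its left (+y) tower; origin on the hinge axis. It stops the open frame anywhere between 75 and 97 degrees (1.31 to 1.69 rad), differently each time and not told: feel it or see it. Open, the frame leans over the board, so a vertical gripper cannot reach the board; one tilted 30 to 45 degrees (from the stand's front) can.
- weight: Steel counterweight of the frame, 50 mm dia., 44 mm long along the hinge; origin at its centre. It is clamped on a mast, 80 to 90 mm straight above the hinge axis while shut, and swings over to the rear as the frame opens. Its place on the mast and its mass vary a little.
Things that resemble listed ones, but are neither listed nor needed, are in the scene too. Leave any blue or green look-alike of the board alone.

How it is judged:
By the outcome, as a careful person would: the job done as asked, in the order asked, and still so for the second after the job is handed in, with the robot touching nothing.
It also fails if it takes over 67 s, if anything falls off the work surface, if the arm or the gripper's body presses on something with over 40 N, if the wrist force passes 120 N, or if a joint passes its speed limit or range.

## Working session

There is one attempt and no reset: what is moved stays moved. The work goes in short steps, Python scripts to look and compute and a shell command to move; the robot and the scene stay as the last step left them, time stands still between calls to the robot, and variables do not carry over. Pictures are saved under pics/ and viewed, and the job is handed in when it is done.

```bash
ls; mkdir -p pics; python3 - <<'E'
from plant import robot
import cv2,numpy as np
s=robot.read_state()
for k,v in s.items(): print(k,np.round(v,4))
print(robot.grasp_offset)
for c in ["scene","top"]:
    p,d=robot.read_camera(c); cv2.imwrite(f"pics/{c}0.png",p[:,:,::-1]); np.savez(f"pics/{c}0.npz",p=p,d=d)
    m=robot.camera_model(c); print(c,np.round(m["camera_matrix"],1).tolist(),np.round(m["pose"],3).tolist())
    for q in ["tgrip","hinge","board_sink","free_bay","stand","tray","weight","openstop"]:
        print(q,[(round(float(r["conf"]),2),np.round(r["at"],1).tolist()) for r in robot.tip_of(c,q)][:4])
E
```

```text
pics
t 0.0
q [-1.2944  0.1311  1.4893  0.      1.523  -0.0854]
dq [ 0.0017  0.001   0.0002 -0.0001  0.0005 -0.0008]
joint_torque [-2.20000e-03 -5.59839e+01 -4.91772e+01  7.68000e-02  3.59000e-02
 -2.00000e-04]
tool_pos [ 0.2123 -0.5606  0.2176]
orientation [-3.0885e+00 -5.6490e-01  2.0000e-04]
force [0.651  0.7225 0.071 ]
wrist_torque [ 0.0253 -0.0061 -0.001 ]
opening 0.0928
0.0188
scene [[421.1, 0.0, 320.3], [0.0, 421.1, 200.5], [0.0, 0.0, 1.0]] [[0.313, 0.692, -0.65, 1.41], [0.95, -0.235, 0.207, -0.29], [-0.009, -0.683, -0.731, 1.093], [0.0, 0.0, 0.0, 1.0]]
tgrip [(0.72, [232.2, 289.3])]
hinge [(0.58, [226.3, 227.9])]
board_sink [(0.76, [206.6, 287.6]), (0.6, [259.6, 190.3]), (0.58, [201.8, 254.4]), (0.56, [284.6, 277.1])]
free_bay [(0.73, [210.7, 381.8])]
stand [(0.93, [247.6, 264.0])]
tray [(0.85, [209.0, 386.6]), (0.25, [207.4, 222.7])]
weight [(0.58, [203.5, 221.6]), (0.38, [225.2, 226.1])]
openstop [(0.62, [189.7, 423.6]), (0.4, [228.1, 229.6]), (0.27, [202.8, 223.8])]
top [[394.1, 0.0, 327.6], [0.0, 394.1, 200.4], [0.0, 0.0, 1.0]] [[-0.025, -0.997, 0.067, 0.503], [-1.0, 0.024, -0.008, -0.007], [0.006, -0.067, -0.998, 1.227], [0.0, 0.0, 0.0, 1.0]]
tgrip [(0.59, [197.2, 367.2])]
hinge [(0.96, [198.6, 433.1])]
board_sink [(0.88, [199.4, 400.2]), (0.85, [203.9, 463.6]), (0.82, [247.4, 350.8]), (0.68, [148.2, 393.2])]
free_bay []
stand [(0.6, [202.7, 392.6])]
tray [(0.8, [216.7, 253.9]), (0.72, [197.4, 364.5])]
weight [(0.69, [198.2, 439.7])]
openstop [(0.18, [200.2, 434.2])]
```

View pics/scene0.png

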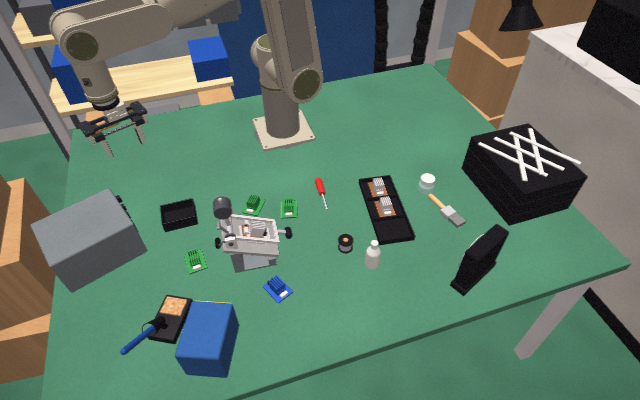

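View pics/top0.png

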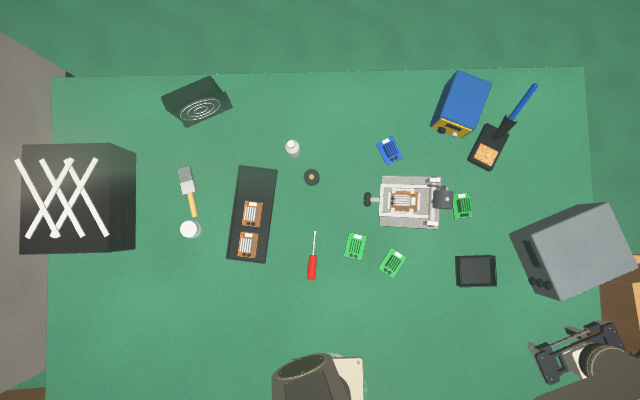

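The scene and top pictures agree. The stand is at top (410,202), with the grip at its left end (367,199) and the weight on the right (443,199). The tray is at top (252,214), with its upper, far compartment at (257,184) empty. The brown board in the stand is the target. The green and blue boards at (462,205), (355,246), (392,262) and (389,150) are look-alikes. Next I'll crop in and measure.

```bash
cat > h.py <<'E'
import numpy as np,cv2
from plant import robot
def cam(c):
    m=robot.camera_model(c); return np.array(m["camera_matrix"]),np.array(m["pose"])
def cloud(c,d):
    K,T=cam(c); v,u=np.mgrid[0:400,0:640]
    P=np.stack([(u-K[0,2])/K[0,0]*d,(v-K[1,2])/K[1,1]*d,d],-1)
    return P@T[:3,:3].T+T[:3,3]
def ray(c,row,col,z):
    K,T=cam(c); r=T[:3,:3]@np.array([(col-K[0,2])/K[0,0],(row-K[1,2])/K[1,1],1]); o=T[:3,3]
    return o+r*(z-o[2])/r[2]
def proj(c,P):
    K,T=cam(c); p=(np.asarray(P)-T[:3,3])@T[:3,:3]; return np.stack([p[...,1]/p[...,2]*K[1,1]+K[1,2],p[...,0]/p[...,2]*K[0,0]+K[0,2]],-1) # row,col
E
python3 - <<'E'
from h import *
dt=np.load("pics/top0.npz");ds=np.load("pics/scene0.npz")
def crop(im,r0,r1,c0,c1,k,n): cv2.imwrite(n,cv2.resize(im[r0:r1,c0:c1,::-1],None,fx=k,fy=k,interpolation=cv2.INTER_CUBIC))
crop(dt["p"],165,240,350,470,6,"pics/tc.png")
crop(ds["p"],180,280,200,310,6,"pics/sc.png")
C=cloud("top",dt["d"])
# stand: points with z>0.03 in area
m=np.zeros((400,640),bool); m[170:235,360:460]=1
H=C[...,2]; 
for q,c in [("tray","top"),("stand","top"),("holddown","top")]:
    r=robot.silhouettes(c,q); print(q,[(round(x["conf"],2),np.round(x["rect"]).tolist()) for x in r])
    if r:
        px=r[0]["pixels"]; np.save(f"pics/{q}_sil.npy",px); X=C[px]; print(np.percentile(X,[1,50,99],axis=0).round(3).tolist())
print("grip", [C[r,c].round(3).tolist() for r,c in [(199,367),(195,367),(203,367),(199,365),(199,369)]])
print("grip ray z.066",ray("top",199,367,.066), "hinge ray",ray("top",198.6,433.1,.135))
print("bay", ray("top",184,257,.004))
E
```

```text
tray [(0.89, [253.0, 216.0, 53.0, 95.0]), (0.67, [188.0, 195.0, 18.0, 49.0]), (0.66, [440.0, 201.0, 22.0, 18.0])]
[[0.406, 0.144, -0.001], [0.574, 0.216, 0.005], [0.694, 0.292, 0.026]]
stand []
holddown [(0.8, [408.0, 203.0, 85.0, 34.0])]
[[0.518, -0.331, 0.059], [0.57, -0.274, 0.125], [0.622, -0.124, 0.255]]
grip [[0.583, -0.132, 0.066], [0.594, -0.133, 0.065], [0.571, -0.132, 0.066], [0.583, -0.127, 0.063], [0.582, -0.138, 0.065]]
grip ray z.066 [ 0.58250377 -0.13236693  0.066     ] hinge ray [ 0.5744407  -0.30887752  0.135     ]
bay [0.64187415 0.20221523 0.004     ]
```

```bash
python3 - <<'E'
from h import *
dt=np.load("pics/top0.npz")
C=cloud("top",dt["d"])
px=np.load("pics/tray_sil.npy").astype(np.uint8)
r=cv2.minAreaRect(np.argwhere(px)[:,::-1].astype(np.float32)); print(r)
b=cv2.boxPoints(r); print(b)
print([ray("top",y,x,.022).round(4).tolist() for x,y in b])
E
```

```text
((251.28208923339844, 214.302734375), (41.019020080566406, 96.70133209228516), 7.9893269538879395)
[[224.25145 259.33353]
 [237.69185 163.57077]
 [278.31274 169.27194]
 [264.8723  265.0347 ]]
[[0.4129, 0.3011, 0.022], [0.7045, 0.2577, 0.022], [0.6838, 0.1331, 0.022], [0.3927, 0.1785, 0.022]]
```

View pics/tc.png

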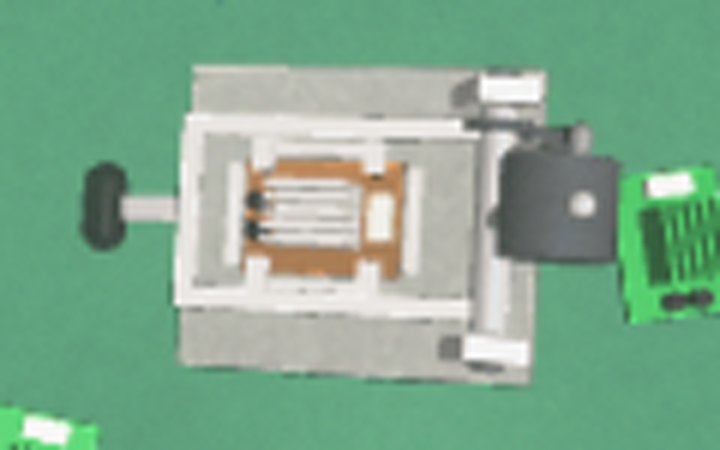

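View pics/sc.png

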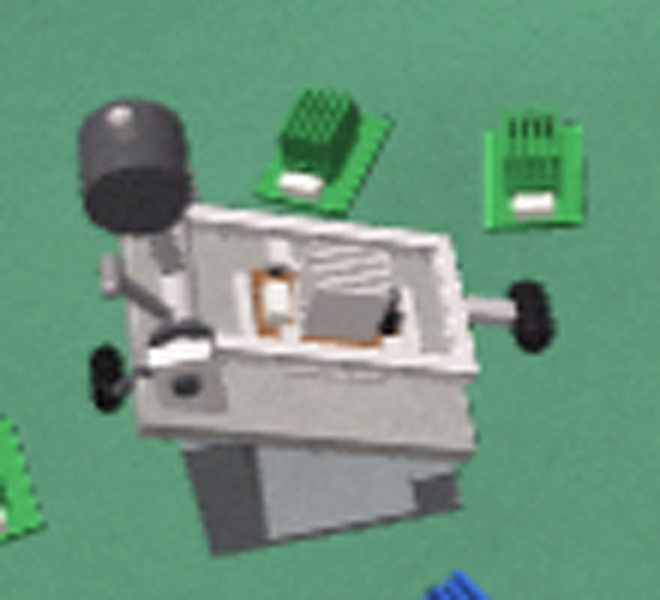

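Both crops confirm it. The brown board is in the frame, with its sink at top crop (315,212). The T-grip is at crop (104,207), the towers at crop (512,87) and (497,350), and the weight leans to the rear at (560,205). The stop peg is at (580,140). Now for the exact geometry.

```bash
python3 - <<'E'
from h import *
dt=np.load("pics/top0.npz");ds=np.load("pics/scene0.npz")
C=cloud("top",dt["d"]);S=cloud("scene",ds["d"])
f=lambda x,y:(165+y/6-.4,350+x/6-.4)
for n,x,y,z in [("tow+",512,87,.15),("tow-",497,350,.15),("grip",104,207,.066),("gripEnd+",104,163,.055),("gripEnd-",104,249,.055),("sink",315,212,.1),("peg",580,140,0.1)]:
    r,c=f(x,y); print(n,ray("top",r,c,z).round(4), C[int(round(r)),int(round(c))].round(4))
# tower tops from depth
for lab,C_ in (("top",C),("scene",S)):
    m=(abs(C_[...,2]-.15)<.006)&(C_[...,0]>.4)&(C_[...,0]<.75)&(C_[...,1]<-.25)&(C_[...,1]>-.36)
    X=C_[m]; a=X[X[:,0]>.6]; b=X[X[:,0]<.54]; print(lab,len(a),len(b),a.mean(0).round(4) if len(a) else 0,b.mean(0).round(4) if len(b) else 0)
    m=(C_[...,2]>.045)&(C_[...,2]<.08)&(abs(C_[...,0]-.583)<.035)&(abs(C_[...,1]+.132)<.014)
    X=C_[m]; print(" grip",len(X),X.min(0).round(4),X.max(0).round(4),X.mean(0).round(4))
for c in ("top","scene"):
  r=robot.tip_of(c,"board_sink")
  for x in r[:5]: print(c,x["conf"],ray(c,*x["at"],.11).round(4))
# deck points
r=robot.silhouettes("top","board_sink")
for x in r[:4]: print(x["conf"],np.round(x["rect"]),C[x["pixels"]].mean(0).round(4))
E
```

```text
tow+ [ 0.6271 -0.3121  0.15  ] [ 0.6277 -0.3131  0.1472]
tow- [ 0.5069 -0.3001  0.15  ] [ 0.5068 -0.299   0.1495]
grip [ 0.5822 -0.1322  0.066 ] [ 0.5825 -0.1324  0.0658]
gripEnd+ [ 0.6049 -0.134   0.055 ] [ 0.6038 -0.1337  0.0594]
gripEnd- [ 0.5621 -0.1327  0.055 ] [ 0.5622 -0.1325  0.0591]
sink [ 0.5751 -0.2293  0.1   ] [ 0.5737 -0.2254  0.1186]
peg [ 0.6065 -0.3578  0.1   ] [ 0.5986 -0.3307  0.1846]
top 78 72 [ 0.6194 -0.3091  0.1493] [ 0.5125 -0.2984  0.1494]
 grip 98 [ 0.5622 -0.145   0.0528] [ 0.6038 -0.1237  0.0714] [ 0.582  -0.133   0.0631]
scene 83 0 [ 0.623  -0.3102  0.1491] 0
 grip 76 [ 0.5675 -0.1452  0.0498] [ 0.6078 -0.1233  0.0689] [ 0.5903 -0.135   0.0617]
top 0.88 [ 0.5761 -0.222   0.11  ]
top 0.85 [ 0.5589 -0.402   0.11  ]
top 0.82 [ 0.4439 -0.0776  0.11  ]
top 0.68 [ 0.7237 -0.2074  0.11  ]
top 0.63 [ 0.3937 -0.1865  0.11  ]
scene 0.76 [ 0.5275 -0.1164  0.11  ]
scene 0.6 [ 0.6347 -0.4311  0.11  ]
scene 0.58 [ 0.4734 -0.2114  0.11  ]
scene 0.56 [ 0.7926 -0.2179  0.11  ]
scene 0.56 [0.6023 0.3269 0.11  ]
0.8 [407. 202.  26.  17.] [ 0.5727 -0.2359  0.0992]
0.68 [462. 207.  17.  26.] [ 0.5568 -0.424   0.032 ]
0.64 [354. 249.  22.  24.] [ 0.4436 -0.0954  0.0154]
0.59 [390. 150.  22.  27.] [ 0.7334 -0.206   0.0291]
```

```bash
cat >> h.py <<'E'
Hg=np.array([.567,-.3055,.135]); G0=np.array([.5829,-.133,.055])
d=(Hg-G0)[:2]; d/=np.linalg.norm(d)
XS=np.array([d[0],d[1],0]); YS=np.array([-d[1],d[0],0]); ZS=np.array([0,0,1.])
OS=Hg-.085*XS-.135*ZS   # stand origin
def tost(P): return np.stack([(P-OS)@XS,(P-OS)@YS,(P-OS)@ZS],-1)
def fromst(p): return OS+p[0]*XS+p[1]*YS+p[2]*ZS
def state():
    s=robot.read_state(); 
    from scipy.spatial.transform import Rotation as R
    M=R.from_rotvec(s["orientation"]).as_matrix()
    print("t",round(s["t"],2),"tcp",np.round(s["tool_pos"],4),"z",M[:,2].round(3),"y",M[:,1].round(3),"F",np.round(s["force"],1),"open",round(s["opening"],4),"grasp",(s["tool_pos"]-M[:,2]*robot.grasp_offset).round(4))
    return s,M
E
python3 - <<'E'
from h import *
print("XS",XS,"YS",YS,"OS",OS)
dt=np.load("pics/top0.npz")
C=cloud("top",dt["d"])
print("box",C[200:300,510:640].reshape(-1,3)[:,2].max(), "row by region", [(c,C[200:300,c,2].max().round(3)) for c in range(500,640,20)])
# sink
P=tost(C).reshape(-1,3)
n=np.array([-np.sin(.4363),0,np.cos(.4363)]); u=np.array([np.cos(.4363),0,np.sin(.4363)])
e=np.array([-.056,0,.048])
h=(P-e)@n; a=(P-e)@u
m=(abs(P[:,1])<.05)&(a>-0.0)&(a<.15)
print("hist h",np.histogram(h[m],bins=np.arange(-.02,.08,.005)))
for lo,hi in [(.037,.06),(.03,.06)]:
    k=m&(h>lo)&(h<hi)&(abs(P[:,1])<.03)
    print(k.sum(),"h",np.median(h[k]),"a",np.percentile(a[k],[2,50,98]).round(4),"y",np.percentile(P[k,1],[2,50,98]).round(4))
im=dt["p"].reshape(-1,3).astype(int)
br=m&(im[:,0]-im[:,2]>50); print("brown",br.sum(),np.median(h[br]),np.percentile(a[br],[2,98]),np.percentile(P[br,1],[2,98]))
E
```

```text
XS [-0.09178483 -0.99577886  0.        ] YS [ 0.99577886 -0.09178483  0.        ] OS [ 0.57480171 -0.2208588   0.        ]
box 1.226558522682383 row by region [(500, np.float64(0.004)), (520, np.float64(1.227)), (540, np.float64(1.227)), (560, np.float64(0.147)), (580, np.float64(0.145)), (600, np.float64(0.144)), (620, np.float64(0.144))]
hist h (array([  0,   1,  72, 431, 319,  83,  90, 112, 277, 185,  15,  62,  27,
         2,   0,   0,   0,   0,   0]), array([-2.00000000e-02, -1.50000000e-02, -1.00000000e-02, -5.00000000e-03,
        3.46944695e-18,  5.00000000e-03,  1.00000000e-02,  1.50000000e-02,
        2.00000000e-02,  2.50000000e-02,  3.00000000e-02,  3.50000000e-02,
        4.00000000e-02,  4.50000000e-02,  5.00000000e-02,  5.50000000e-02,
        6.00000000e-02,  6.50000000e-02,  7.00000000e-02,  7.50000000e-02]))
75 h 0.039168121292251806 a [0.0598 0.0796 0.0991] y [-0.0153 -0.001   0.0137]
106 h 0.03852557879403784 a [0.0595 0.0814 0.0994] y [-0.0153 -0.0008  0.0137]
brown 210 0.0036728906400075845 [0.04274181 0.1170301 ] [-0.02716686  0.026122  ]
```

```bash
python3 -m handwheel '0 0 0.1 0 0 0.1;0 0 0.25 0 0 0.25;0 0.1 0.37 0 0 0.45;0.05 0.25 0.37 0 0 0.62;0.1 0.4 0.37 0 0 0.78' -0.3; python3 -m handwheel '0.1 0.1 0 0 0 0.1;0.2 0.23 0 0 0 0.25;0.32 0.36 0 0 0 0.4;0.44 0.49 0 0 0 0.52;0.56 0.6 0 0 0 0.64'; python3 -c "
from h import *
s,M=state(); print('to go',(G0-[0,0,.0188]+[0,0,.1]-s['tool_pos'])/.3, 'yaw deg', np.degrees(np.arctan2(YS[1],YS[0])-np.arctan2(M[1,1],M[0,1])))"
```

```text
t: 1.7
tool_pos: [0.2426, -0.4408, 0.3314]
orientation: [2.77, 1.475, -0.0]
force: [1.3, 0.0, 0.1]
opening: 0.0617
t: 2.2
tool_pos: [0.4077, -0.2628, 0.3302]
orientation: [2.318, 2.118, 0.0]
force: [0.5, -0.7, -0.4]
opening: 0.0605
t 2.2 tcp [ 0.4077 -0.2628  0.3302] z [ 0.001 -0.001 -1.   ] y [ 0.996 -0.09   0.001] F [ 0.5 -0.7 -0.4] open 0.0605 grasp [ 0.4077 -0.2628  0.349 ]
to go [ 0.58397005  0.43279139 -0.64659988] yaw deg -0.10477496997343357
```

```bash
python3 -m handwheel '0.1 0.12 0 0 0 0;0.22 0.22 0 0 0 0;0.36 0.33 -0.05 0 0 0;0.48 0.43 -0.1 0 0 0;0.58 0.43 -0.2 0 0 0' -0.6; python3 -m handwheel '0 0 -0.1 0 0 0;0 0 -0.2 0 0 0;0 0 -0.3 0 0 0;0 0 -0.4 0 0 0;0 0 -0.45 0 0 0'; python3 -c "
from h import *
s,M=state(); print('to go',(G0-[0,0,.0188]-s['tool_pos'])/.3)
p,d=robot.read_camera('scene'); cv2.imwrite('pics/s1.png',cv2.resize(p[150:280,200:340,::-1],None,fx=5,fy=5,interpolation=cv2.INTER_CUBIC))"
```

```text
t: 2.7
tool_pos: [0.584, -0.1322, 0.2722]
orientation: [2.316, 2.116, 0.006]
force: [1.2, -1.5, -0.5]
opening: 0.0742
t: 3.2
tool_pos: [0.5791, -0.135, 0.1313]
orientation: [-2.32, -2.113, 0.003]
force: [-0.3, 0.8, -0.7]
opening: 0.0743
t 3.2 tcp [ 0.5791 -0.135   0.1313] z [-0.004  0.001 -1.   ] y [ 0.996 -0.094 -0.004] F [-0.3  0.8 -0.7] open 0.0743 grasp [ 0.5792 -0.135   0.1501]
to go [ 0.01269327  0.00652581 -0.31700371]
```

View pics/s1.png

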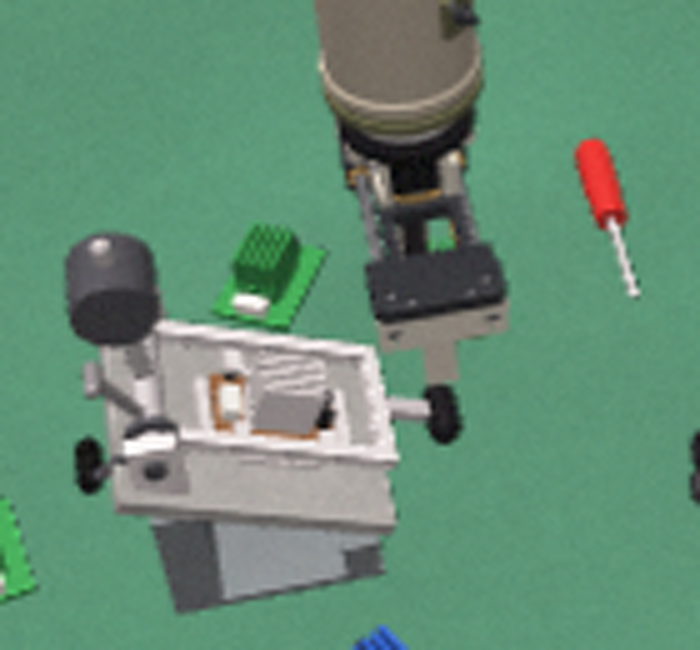

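The gripper is above the grip (crop 440,410), with its fingers straddling the bar. Next I lower it and pinch.

```bash
python3 -m handwheel '0.005 0.003 -0.1 0 0 0;0.005 0.005 -0.2 0 0 0;0.005 0.005 -0.28 0 0 0;0.005 0.005 -0.317 0 0 0;0.005 0.005 -0.317 0 0 0'; python3 -c "
from h import *
s,M=state(); print('to go',(G0-[0,0,.0188]-s['tool_pos'])/.3)"
```

```text
t: 3.75
tool_pos: [0.5816, -0.1339, 0.0388]
orientation: [-2.322, -2.114, 0.002]
force: [-0.0, -0.8, -0.8]
opening: 0.0747
t 3.75 tcp [ 0.5816 -0.1339  0.0388] z [-0.002  0.001 -1.   ] y [ 0.996 -0.094 -0.002] F [-0.  -0.8 -0.8] open 0.0747 grasp [ 0.5816 -0.1339  0.0576]
to go [ 0.00448669  0.00287524 -0.00855926]
```

```bash
python3 -m handwheel '0.004 0.003 -0.006 0 0 0;0.004 0.003 -0.006 0 0 0;0.004 0.003 -0.006 0 0 0;0.004 0.003 -0.006 0 0 0;0.004 0.003 -0.006 0 0 0' 1 12;python3 -m handwheel '0 0 0 0 0 0;0 0 0 0 0 0' 1 12; python3 -c "
from h import *
s,M=state()"
```

```text
t: 4.25
tool_pos: [0.5833, -0.1333, 0.0385]
orientation: [-2.323, -2.115, 0.001]
force: [-4.3, -0.4, 4.9]
opening: 0.0434
t: 4.45
tool_pos: [0.5833, -0.1333, 0.0385]
orientation: [-2.323, -2.115, 0.001]
force: [-4.1, 1.3, 4.9]
opening: 0.0431
t 4.45 tcp [ 0.5833 -0.1333  0.0385] z [-0. -0. -1.] y [ 0.996 -0.094 -0.   ] F [-4.1  1.3  4.9] open 0.0431 grasp [ 0.5833 -0.1332  0.0573]
```

```bash
cat > arc.py <<'E'
from h import *
import sys
def g(th): f=np.radians(th-25); return Hg-.19*np.cos(f)*XS+.19*np.sin(f)*ZS
if __name__=="__main__":
    a=float(sys.argv[1]); 
    for t in sys.argv[2:]: print(t,((g(float(t))-g(a))/.3).round(3))
E
python3 - <<'E'
from arc import *
print(g(0),G0)
for s in range(0,75,15):
    print(s,"; ".join(" ".join(f"{v:.3f}" for v in (g(s+3*i)-g(s))/.3) for i in range(1,6)))
E
```

```text
[ 0.58280521 -0.13402839  0.05470253] [ 0.5829 -0.133   0.055 ]
0 0.001 0.013 0.030; 0.002 0.025 0.061; 0.003 0.035 0.093; 0.004 0.043 0.125; 0.005 0.050 0.158
15 0.000 0.005 0.033; 0.001 0.008 0.066; 0.001 0.009 0.099; 0.001 0.009 0.132; 0.001 0.007 0.165
30 -0.000 -0.004 0.033; -0.001 -0.009 0.066; -0.002 -0.016 0.098; -0.002 -0.025 0.130; -0.003 -0.036 0.161
45 -0.001 -0.012 0.031; -0.002 -0.026 0.061; -0.004 -0.041 0.090; -0.005 -0.058 0.119; -0.007 -0.076 0.147
60 -0.002 -0.020 0.027; -0.004 -0.041 0.052; -0.006 -0.063 0.077; -0.008 -0.086 0.100; -0.010 -0.111 0.122
```

```bash
python3 -m handwheel '0.001 0.013 0.03 0 0 0;0.002 0.025 0.061 0 0 0;0.003 0.035 0.093 0 0 0;0.004 0.043 0.125 0 0 0;0.005 0.05 0.158 0 0 0'; python3 - <<'E'
from h import *
s,M=state(); r=tost(s["tool_pos"]-M[:,2]*robot.grasp_offset)-np.array([.085,0,.135]); print(r, np.hypot(r[0],r[2]), 25+np.degrees(np.arctan2(r[2],-r[0])))
p,d=robot.read_camera('scene'); cv2.imwrite('pics/s2.png',cv2.resize(p[150:280,200:340,::-1],None,fx=5,fy=5,interpolation=cv2.INTER_CUBIC))
E
```

```text
t: 4.95
tool_pos: [0.5847, -0.1178, 0.086]
orientation: [-2.323, -2.115, 0.001]
force: [-3.1, -2.7, -1.4]
opening: 0.0428
t 4.95 tcp [ 0.5847 -0.1178  0.086 ] z [-0.001  0.    -1.   ] y [ 0.996 -0.093 -0.001] F [-3.1 -2.7 -1.4] open 0.0428 grasp [ 0.5847 -0.1178  0.1048]
[-0.18854553  0.00035906 -0.03024308] 0.1909556478817471 15.887266263903012
```

View pics/s2.png

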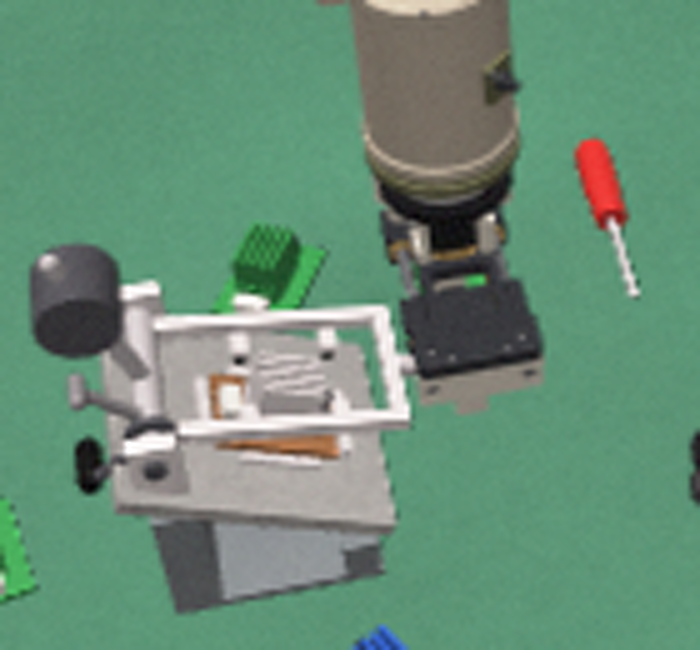

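The frame is lifting with the gripper, about 16° open, and the board is staying put on the deck. I'll carry on along the arc.

```bash
python3 -m handwheel '0 0.005 0.033 0 0 0;0.001 0.008 0.066 0 0 0;0.001 0.009 0.099 0 0 0;0.001 0.009 0.132 0 0 0;0.001 0.007 0.165 0 0 0'; python3 -m handwheel '0 -0.004 0.033 0 0 0;-0.001 -0.009 0.066 0 0 0;-0.002 -0.016 0.098 0 0 0;-0.002 -0.025 0.13 0 0 0;-0.003 -0.036 0.161 0 0 0';  python3 -m handwheel '-0.001 -0.012 0.031 0 0 0;-0.002 -0.026 0.061 0 0 0;-0.004 -0.041 0.09 0 0 0;-0.005 -0.058 0.119 0 0 0;-0.007 -0.076 0.147 0 0 0'; cat > ang.py <<'E'
from h import *
s,M=state(); r=tost(s["tool_pos"]-M[:,2]*robot.grasp_offset)-np.array([.085,0,.135]); print(r.round(4), np.hypot(r[0],r[2]).round(4), "theta",25+np.degrees(np.arctan2(r[2],-r[0])))
f=np.arctan2(r[2],-r[0]); t=np.sin(f)*XS+np.cos(f)*ZS; rr=-np.cos(f)*XS+np.sin(f)*ZS
print("F tang,radial,y",np.round([s["force"]@t,s["force"]@rr,s["force"]@YS],2))
E
python3 ang.py; python3 - <<'E'
from h import *
p,d=robot.read_camera('scene'); cv2.imwrite('pics/s3.png',cv2.resize(p[130:270,200:340,::-1],None,fx=4,fy=4,interpolation=cv2.INTER_CUBIC))
E
```

```text
t: 5.5
tool_pos: [0.5849, -0.1157, 0.1354]
orientation: [-2.322, -2.114, 0.0]
force: [-4.1, 1.7, -0.4]
opening: 0.0434
t: 6.0
tool_pos: [0.5839, -0.1268, 0.1838]
orientation: [-2.322, -2.114, 0.001]
force: [-6.6, 1.6, -0.2]
opening: 0.0428
t: 6.5
tool_pos: [0.5817, -0.1501, 0.2281]
orientation: [-2.323, -2.114, 0.001]
force: [-6.6, -0.1, 0.1]
opening: 0.0432
t 6.5 tcp [ 0.5817 -0.1501  0.2281] z [-0.001 -0.    -1.   ] y [ 0.996 -0.094 -0.001] F [-6.6 -0.1  0.1] open 0.0432 grasp [ 0.5817 -0.15    0.2469]
[-0.1561  0.0004  0.1119] 0.1921 theta 60.62077838560194
F tang,radial,y [ 0.51 -0.52 -6.56]
```

View pics/s3.png

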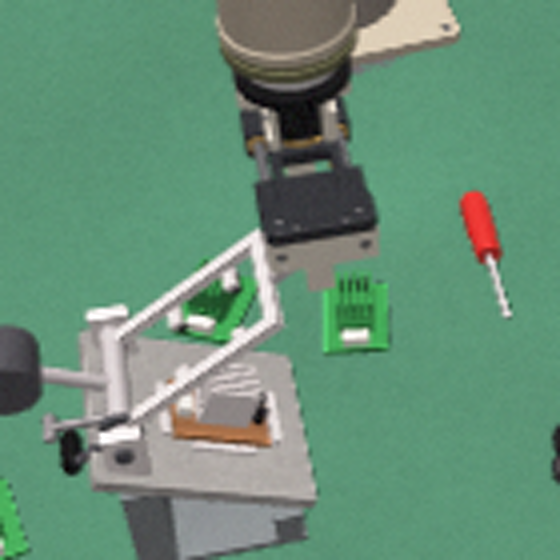

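The frame is at about 60°, past balance, and still held. From here I move in slow steps, feeling for the stop.

```bash
python3 arc.py 60 61.5 63 64.5 66 67.5 69 70.5 72; for s in 72 75 78 81 84 87 90 93 96; do echo from $s; python3 arc.py $s $((s+1)) $((s+2)) $((s+3)); done; python3 -m handwheel '-0.001 -0.01 0.014 0 0 0;-0.002 -0.02 0.027 0 0 0;-0.003 -0.03 0.04 0 0 0;-0.004 -0.041 0.052 0 0 0;-0.005 -0.052 0.065 0 0 0'; python3 ang.py
```

```text
61.5 [-0.001 -0.01   0.013]
63 [-0.002 -0.02   0.027]
64.5 [-0.003 -0.03   0.04 ]
66 [-0.004 -0.041  0.052]
67.5 [-0.005 -0.052  0.065]
69 [-0.006 -0.063  0.077]
70.5 [-0.007 -0.075  0.088]
72 [-0.008 -0.086  0.1  ]
from 72
73 [-0.001 -0.008  0.007]
74 [-0.002 -0.016  0.015]
75 [-0.002 -0.025  0.022]
from 75
76 [-0.001 -0.008  0.007]
77 [-0.002 -0.017  0.014]
78 [-0.002 -0.026  0.021]
from 78
79 [-0.001 -0.009  0.007]
80 [-0.002 -0.018  0.013]
81 [-0.002 -0.027  0.019]
from 81
82 [-0.001 -0.009  0.006]
83 [-0.002 -0.018  0.012]
84 [-0.003 -0.028  0.018]
from 84
85 [-0.001 -0.009  0.006]
86 [-0.002 -0.019  0.011]
87 [-0.003 -0.029  0.016]
from 87
88 [-0.001 -0.01   0.005]
89 [-0.002 -0.02   0.01 ]
90 [-0.003 -0.03   0.015]
from 90
91 [-0.001 -0.01   0.005]
92 [-0.002 -0.02   0.009]
93 [-0.003 -0.03   0.013]
from 93
94 [-0.001 -0.01   0.004]
95 [-0.002 -0.021  0.008]
96 [-0.003 -0.031  0.012]
from 96
97 [-0.001 -0.01   0.004]
98 [-0.002 -0.021  0.007]
99 [-0.003 -0.031  0.01 ]
t: 7.05
tool_pos: [0.5802, -0.1658, 0.2476]
orientation: [-2.323, -2.114, 0.001]
force: [-6.5, -0.1, 1.2]
opening: 0.0429
t 7.05 tcp [ 0.5802 -0.1658  0.2476] z [-0.001 -0.    -1.   ] y [ 0.996 -0.094 -0.001] F [-6.5 -0.1  1.2] open 0.0429 grasp [ 0.5802 -0.1658  0.2664]
[-0.1404  0.0004  0.1314] 0.1923 theta 68.10429243356504
F tang,radial,y [ 1.35  0.38 -6.44]
```

```bash
python3 -m handwheel '-0.001 -0.008 0.008 0 0 0;-0.001 -0.016 0.016 0 0 0;-0.002 -0.023 0.024 0 0 0;-0.003 -0.031 0.032 0 0 0;-0.003 -0.034 0.035 0 0 0'; python3 ang.py;  python3 -m handwheel '-0.001 -0.008 0.007 0 0 0;-0.002 -0.016 0.015 0 0 0;-0.002 -0.025 0.022 0 0 0'; python3 ang.py
```

```text
t: 7.55
tool_pos: [0.5792, -0.1763, 0.2582]
orientation: [2.324, 2.114, -0.002]
force: [-8.0, 0.2, 1.4]
opening: 0.0428
t 7.55 tcp [ 0.5792 -0.1763  0.2582] z [-0.001 -0.001 -1.   ] y [ 0.996 -0.094 -0.   ] F [-8.   0.2  1.4] open 0.0428 grasp [ 0.5792 -0.1763  0.277 ]
[-0.1298  0.0003  0.142 ] 0.1924 theta 72.58090683315982
F tang,radial,y [ 1.4   0.68 -7.97]
t: 7.85
tool_pos: [0.5786, -0.1837, 0.2647]
orientation: [2.324, 2.114, -0.002]
force: [-8.2, 1.1, 2.1]
opening: 0.0431
t 7.85 tcp [ 0.5786 -0.1837  0.2647] z [-0.001 -0.001 -1.   ] y [ 0.996 -0.094 -0.001] F [-8.2  1.1  2.1] open 0.0431 grasp [ 0.5786 -0.1837  0.2835]
[-0.1224  0.0003  0.1485] 0.1924 theta 75.50014371533334
F tang,radial,y [ 1.07  1.88 -8.29]
```

```bash
python3 -m handwheel '-0.001 -0.008 0.007 0 0 0;-0.002 -0.017 0.014 0 0 0' ; python3 ang.py;  python3 -m handwheel '-0.001 -0.009 0.007 0 0 0;-0.002 -0.018 0.014 0 0 0'; python3 ang.py
```

```text
t: 8.05
tool_pos: [0.578, -0.1888, 0.2689]
orientation: [2.324, 2.114, -0.002]
force: [-7.3, -1.0, 0.6]
opening: 0.0432
t 8.05 tcp [ 0.578  -0.1888  0.2689] z [-0.001 -0.001 -1.   ] y [ 0.996 -0.094 -0.001] F [-7.3 -1.   0.6] open 0.0432 grasp [ 0.5781 -0.1888  0.2877]
[-0.1172  0.0003  0.1527] 0.1925 theta 77.4858199684956
F tang,radial,y [ 1.69 -0.49 -7.17]
t: 8.25
tool_pos: [0.5775, -0.1944, 0.2731]
orientation: [2.323, 2.114, -0.002]
force: [-6.0, -1.0, 1.2]
opening: 0.0431
t 8.25 tcp [ 0.5775 -0.1944  0.2731] z [-0.    -0.001 -1.   ] y [ 0.996 -0.094 -0.   ] F [-6.  -1.   1.2] open 0.0431 grasp [ 0.5775 -0.1944  0.2919]
[-0.1116  0.0003  0.1569] 0.1925 theta 79.56573431839027
F tang,radial,y [ 1.94  0.04 -5.91]
```

Tangential force is still positive (the frame is pulling open), so it hasn't reached the stop yet. I'll look at the stop while continuing.

```bash
python3 -m handwheel '-0.001 -0.009 0.007 0 0 0;-0.002 -0.018 0.013 0 0 0' ; python3 ang.py;  python3 -m handwheel '-0.001 -0.009 0.006 0 0 0;-0.002 -0.018 0.012 0 0 0'; python3 ang.py; python3 - <<'E'
from h import *
p,d=robot.read_camera('scene'); cv2.imwrite('pics/s4.png',cv2.resize(p[185:265,195:285,::-1],None,fx=7,fy=7,interpolation=cv2.INTER_CUBIC))
E
```

```text
t: 8.45
tool_pos: [0.577, -0.1999, 0.277]
orientation: [2.323, 2.113, -0.002]
force: [-5.8, -0.9, 1.1]
opening: 0.043
t 8.45 tcp [ 0.577  -0.1999  0.277 ] z [-0.    -0.001 -1.   ] y [ 0.996 -0.094 -0.   ] F [-5.8 -0.9  1.1] open 0.043 grasp [ 0.577  -0.1999  0.2958]
[-0.1061  0.0003  0.1608] 0.1926 theta 81.57656559768276
F tang,radial,y [ 1.79  0.15 -5.67]
t: 8.65
tool_pos: [0.5765, -0.2038, 0.2796]
orientation: [-2.322, -2.114, -0.001]
force: [-3.5, 7.0, -6.7]
opening: 0.0426
t 8.65 tcp [ 0.5765 -0.2038  0.2796] z [-0.001  0.001 -1.   ] y [ 0.996 -0.093 -0.001] F [-3.5  7.  -6.7] open 0.0426 grasp [ 0.5765 -0.2038  0.2984]
[-0.1021  0.0002  0.1634] 0.1927 theta 82.99767096596034
F tang,radial,y [-9.24 -2.16 -4.17]
```

View pics/s4.png

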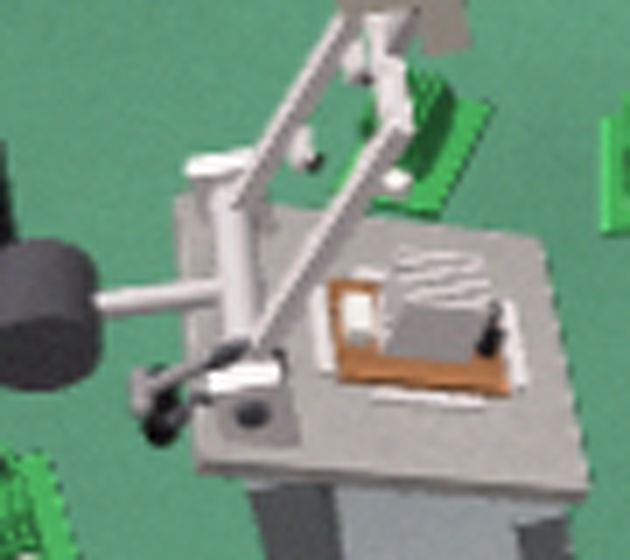

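The stop is felt at about 83°: tangential force flipped to −9 N, and the picture shows the stop arm meeting the peg at crop (150,400). I'll relax the pressure, then release slowly.

```bash
python3 -m handwheel '0 0.004 -0.003 0 0 0;0.001 0.008 -0.005 0 0 0;0.001 0.008 -0.005 0 0 0'; python3 ang.py
```

```text
t: 9.0
tool_pos: [0.5768, -0.2018, 0.2782]
orientation: [-2.323, -2.114, 0.001]
force: [-5.2, 2.0, -1.5]
opening: 0.0428
t 9.0 tcp [ 0.5768 -0.2018  0.2782] z [-0.001  0.    -1.   ] y [ 0.996 -0.094 -0.001] F [-5.2  2.  -1.5] open 0.0428 grasp [ 0.5768 -0.2018  0.297 ]
[-0.1042  0.0002  0.162 ] 0.1926 theta 82.24895515562847
F tang,radial,y [-2.12 -0.44 -5.32]
```

```bash
python3 -m handwheel '0 0 0 0 0 0;0 0 0 0 0 0;0 0 0 0 0 0' 0.3; python3 -m handwheel '0 0 0 0 0 0;0 0 0 0 0 0;0 0 0 0 0 0' -0.5; python3 ang.py; python3 - <<'E'
from h import *
p,d=robot.read_camera('scene'); cv2.imwrite('pics/s5.png',cv2.resize(p[125:265,195:335,::-1],None,fx=4,fy=4,interpolation=cv2.INTER_CUBIC))
E
```

```text
t: 9.3
tool_pos: [0.5767, -0.2019, 0.2782]
orientation: [-2.323, -2.114, 0.001]
force: [-4.7, 1.7, -1.9]
opening: 0.0429
t: 9.6
tool_pos: [0.5778, -0.2022, 0.2789]
orientation: [2.322, 2.114, 0.001]
force: [0.1, 0.3, 0.3]
opening: 0.0623
t 9.6 tcp [ 0.5778 -0.2022  0.2789] z [ 0.002 -0.001 -1.   ] y [ 0.996 -0.094  0.002] F [0.1 0.3 0.3] open 0.0623 grasp [ 0.5777 -0.2021  0.2977]
[-0.1039  0.0012  0.1627] 0.193 theta 82.43331391803801
F tang,radial,y [-0.08  0.4   0.03]
```

View pics/s5.png

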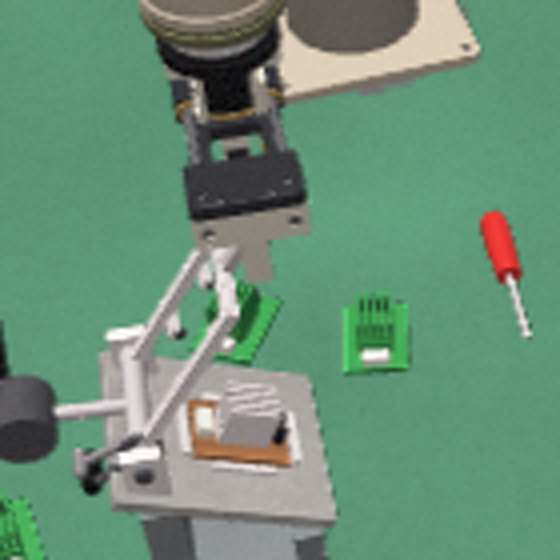

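The frame rests on its stop by itself: forces are about zero with the fingers off, and the T-grip is still at its stop angle. I back off upward and compute the tilted approach.

```bash
python3 -m handwheel '0 0 0.08 0 0 0;0 0 0.18 0 0 0;0 0 0.28 0 0 0;0 0.1 0.33 0 0 0;0 0.25 0.33 0 0 0'; cat > plan.py <<'E'
from h import *
T=np.radians(38); a=.0797; h=.029; y=-.0008
g=fromst([-.056+a*np.cos(.4363)-h*np.sin(.4363),y,.048+a*np.sin(.4363)+h*np.cos(.4363)])
z=np.sin(T)*XS-np.cos(T)*ZS
tcp=g+z*robot.grasp_offset; pre=tcp-.10*z
E
python3 - <<'E'
from plan import *
s,M=state(); print("g",g,"tcp",tcp,"pre",pre); print("to pre",(pre-s["tool_pos"])/.3, "turn",-38/45*YS)
for c in ("scene","top"):
    p,d=robot.read_camera(c); cv2.imwrite(f'pics/{c}6.png',p[...,::-1])
E
```

```text
t: 10.15
tool_pos: [0.5781, -0.1284, 0.3806]
orientation: [2.323, 2.107, 0.004]
force: [0.8, 0.8, -0.6]
opening: 0.0698
t 10.15 tcp [ 0.5781 -0.1284  0.3806] z [ 0.006 -0.002 -1.   ] y [ 0.995 -0.097  0.006] F [ 0.8  0.8 -0.6] open 0.0698 grasp [ 0.578  -0.1283  0.3994]
g [ 0.5736399  -0.22474731  0.10796366] tcp [ 0.57257754 -0.23627289  0.09314906] pre [ 0.57822838 -0.17496662  0.17195014]
to pre [ 3.73775159e-04 -1.55317963e-01 -6.95542956e-01] turn [-0.84087993  0.07750719 -0.        ]
```

View pics/scene6.png

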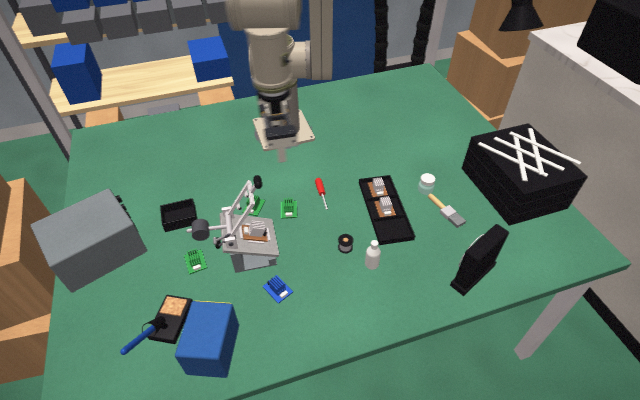

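The frame stays open (grip at scene (257,182)) and the board at (256,230) is uncovered. I'll tilt the tool in front of the stand.

```bash
python3 -m handwheel '0 0.08 0 -0.16 0.015 0;0 0.16 -0.05 -0.33 0.031 0;0 0.22 -0.1 -0.5 0.046 0;0 0.26 -0.15 -0.67 0.062 0;0 0.28 -0.2 -0.841 0.0775 0' -0.3; python3 -m handwheel '0 0 0 0 0 0'; python3 - <<'E'
from plan import *
s,M=state(); print("to pre",((pre-s["tool_pos"])/.3).round(3)); print(np.round(s["q"],2))
from scipy.spatial.transform import Rotation as R
D=np.stack([np.cross(YS,z),YS,z],1); print("turn left",(R.from_matrix(D@M.T).as_rotvec()/np.radians(45)).round(4))
E
```

```text
t: 10.75
tool_pos: [0.5779, -0.0417, 0.318]
orientation: [1.928, 1.758, -0.664]
force: [0.3, -0.5, -1.2]
opening: 0.0604
t: 10.85
tool_pos: [0.5756, -0.0398, 0.3107]
orientation: [1.925, 1.77, -0.678]
force: [-0.2, 0.7, -1.3]
opening: 0.0602
t 10.85 tcp [ 0.5756 -0.0398  0.3107] z [-0.061 -0.617 -0.785] y [ 0.996 -0.087 -0.009] F [-0.2  0.7 -1.3] open 0.0602 grasp [ 0.5767 -0.0282  0.3254]
to pre [ 0.009 -0.451 -0.462]
[ 0.23  0.2   1.39 -0.64  1.76  0.26]
turn left [ 0.006  -0.0125 -0.006 ]
```

```bash
python3 -m handwheel '0 -0.06 -0.12 0 0 0;0 -0.16 -0.24 0 -0.005 0;0 -0.28 -0.34 0.003 -0.01 -0.003;0.005 -0.38 -0.42 0.005 -0.012 -0.006;0.009 -0.45 -0.46 0.006 -0.0125 -0.006'; python3 -m handwheel '0 0 0 0 0 0;0 0 0 0 0 0'; python3 - <<'E'
from plan import *
s,M=state(); print("to tcp",((tcp-s["tool_pos"])/.3).round(4))
for c in ("scene","top"):
    p,d_=robot.read_camera(c); cv2.imwrite(f'pics/{c}7.png',cv2.resize(p[130:290,180:380,::-1] if c=="scene" else p[140:260,330:490,::-1],None,fx=4,fy=4,interpolation=cv2.INTER_CUBIC))
E
```

```text
t: 11.35
tool_pos: [0.5787, -0.181, 0.1775]
orientation: [1.947, 1.754, -0.653]
force: [-0.1, 0.8, 0.1]
opening: 0.0603
t: 11.55
tool_pos: [0.58, -0.1792, 0.1802]
orientation: [1.946, 1.751, -0.651]
force: [0.3, 0.5, 0.8]
opening: 0.0604
t 11.55 tcp [ 0.58   -0.1792  0.1802] z [-0.052 -0.608 -0.792] y [ 0.995 -0.101  0.012] F [0.3 0.5 0.8] open 0.0604 grasp [ 0.581  -0.1677  0.1951]
to tcp [-0.0247 -0.1903 -0.2902]
```

View pics/scene7.png

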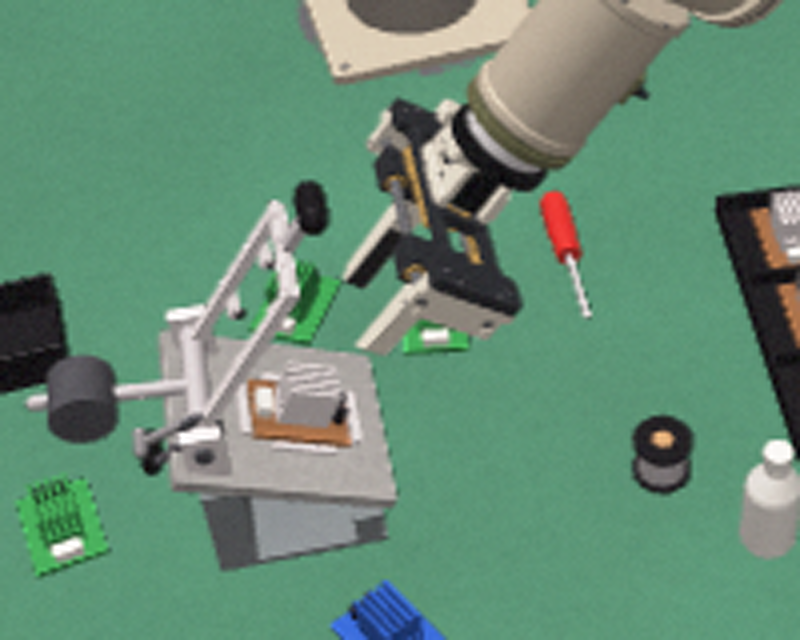

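View pics/top7.png

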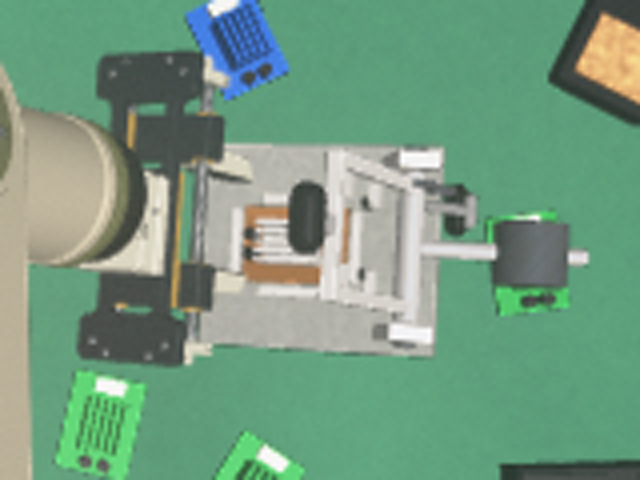

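The tilted fingers line up with the sink (top crop (270,240)), and the T-grip at top crop (307,217) is clear of the gripper body. I'll advance along the tool axis.

```bash
python3 -m handwheel '-0.008 -0.03 -0.05 0 0 0;-0.012 -0.07 -0.1 0 0 0;-0.016 -0.1 -0.15 0 0 0;-0.018 -0.12 -0.185 0 0 0;-0.018 -0.12 -0.185 0 0 0'; python3 - <<'E'
from plan import *
s,M=state(); print("to tcp",((tcp-s["tool_pos"])/.3).round(4),s["force"].round(1) if hasattr(s["force"],"round") else s["force"])
from scipy.spatial.transform import Rotation as R
D=np.stack([np.cross(YS,z),YS,z],1); print("turn left",(R.from_matrix(D@M.T).as_rotvec()/np.radians(45)).round(4))
E
```

```text
t: 12.15
tool_pos: [0.5739, -0.2137, 0.1226]
orientation: [1.942, 1.755, -0.654]
force: [-0.0, -0.5, -0.1]
opening: 0.0606
t 12.15 tcp [ 0.5739 -0.2137  0.1226] z [-0.053 -0.609 -0.792] y [ 0.995 -0.098  0.009] F [-0.  -0.5 -0.1] open 0.0606 grasp [ 0.5749 -0.2022  0.1375]
to tcp [-0.0045 -0.0754 -0.0981] [-0.  -0.5 -0.1]
turn left [-0.0064  0.0119  0.0078]
```

```bash
python3 -m handwheel '-0.001 -0.02 -0.025 -0.003 0.006 0.004;-0.002 -0.04 -0.05 -0.006 0.012 0.008;-0.003 -0.058 -0.075 -0.006 0.012 0.008;-0.004 -0.073 -0.094 -0.006 0.012 0.008;-0.004 -0.075 -0.097 -0.006 0.012 0.008'; python3 - <<'E'
from plan import *
s,M=state(); print("to tcp",((tcp-s["tool_pos"])/.3).round(4))
for c in ("scene",):
    p,d_=robot.read_camera(c); cv2.imwrite(f'pics/{c}8.png',cv2.resize(p[180:260,205:305,::-1],None,fx=7,fy=7,interpolation=cv2.INTER_CUBIC))
E
```

```text
t: 12.65
tool_pos: [0.5724, -0.2369, 0.0932]
orientation: [1.933, 1.762, -0.666]
force: [-0.3, 0.7, 0.0]
opening: 0.0605
t 12.65 tcp [ 0.5724 -0.2369  0.0932] z [-0.057 -0.613 -0.788] y [ 0.996 -0.092 -0.   ] F [-0.3  0.7  0. ] open 0.0605 grasp [ 0.5735 -0.2254  0.108 ]
to tcp [ 0.0005  0.002  -0.0002]
```

View pics/scene8.png

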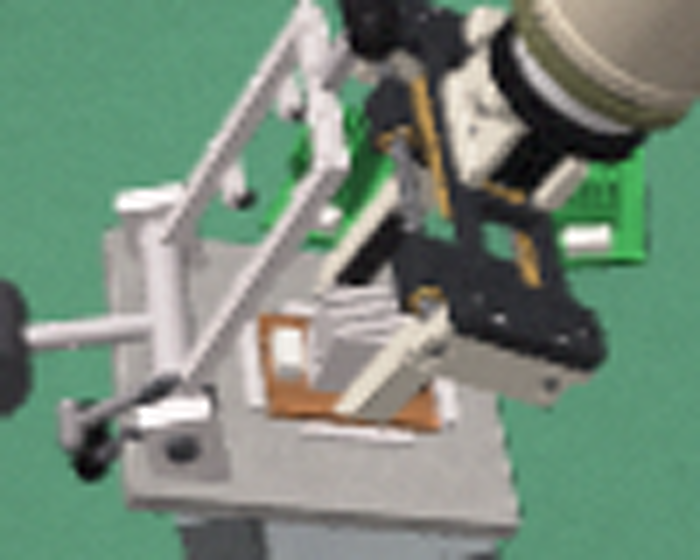

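The fingers straddle the sink (crop 370,350), short of the plate, with no contact. Closing.

```bash
python3 -m handwheel '0 0 0 0 0 0;0 0 0 0 0 0;0 0 0 0 0 0;0 0 0 0 0 0;0 0 0 0 0 0' 1 30; python3 -m handwheel '0 0 0 0 0 0;0 0 0 0 0 0'; python3 - <<'E'
from plan import *
s,M=state()
n=-np.sin(.4363)*XS+np.cos(.4363)*ZS; print("normal 25mm share",n*.025/.3)
E
```

```text
t: 13.2
tool_pos: [0.5735, -0.2362, 0.0947]
orientation: [1.932, 1.762, -0.663]
force: [-0.3, 1.0, 1.2]
opening: 0.0297
t: 13.4
tool_pos: [0.5735, -0.2362, 0.0947]
orientation: [1.932, 1.762, -0.663]
force: [0.6, 1.5, 2.3]
opening: 0.0295
t 13.4 tcp [ 0.5735 -0.2362  0.0947] z [-0.055 -0.613 -0.788] y [ 0.996 -0.091  0.002] F [0.6 1.5 2.3] open 0.0295 grasp [ 0.5745 -0.2247  0.1095]
normal 25mm share [0.00323227 0.0350671  0.07552679]
```

Gripped at 29.5 mm (the sink is 30 mm wide). Lifting along the deck normal.

```bash
python3 -m handwheel '0.001 0.007 0.015 0 0 0;0.001 0.014 0.03 0 0 0;0.002 0.022 0.047 0 0 0;0.003 0.03 0.065 0 0 0;0.004 0.04 0.085 0 0 0'; python3 -m handwheel '0.002 0.03 0.04 0 0 0;0.005 0.07 0.08 0 0 0;0.01 0.13 0.12 0 0 0;0.01 0.2 0.16 0 0 0;0.01 0.3 0.2 0 0 0'; python3 - <<'E'
from plan import *
s,M=state()
for c in ("scene",):
    p,d_=robot.read_camera(c); cv2.imwrite(f'pics/{c}9.png',cv2.resize(p[120:270,190:350,::-1],None,fx=4,fy=4,interpolation=cv2.INTER_CUBIC))
E
```

```text
t: 13.9
tool_pos: [0.5745, -0.2241, 0.1204]
orientation: [1.933, 1.762, -0.664]
force: [0.1, -0.5, -1.8]
opening: 0.0298
t: 14.4
tool_pos: [0.5776, -0.1333, 0.1817]
orientation: [1.933, 1.76, -0.663]
force: [0.6, -0.1, -1.1]
opening: 0.0301
t 14.4 tcp [ 0.5776 -0.1333  0.1817] z [-0.055 -0.613 -0.788] y [ 0.996 -0.092  0.003] F [ 0.6 -0.1 -1.1] open 0.0301 grasp [ 0.5786 -0.1218  0.1965]
```

View pics/scene9.png

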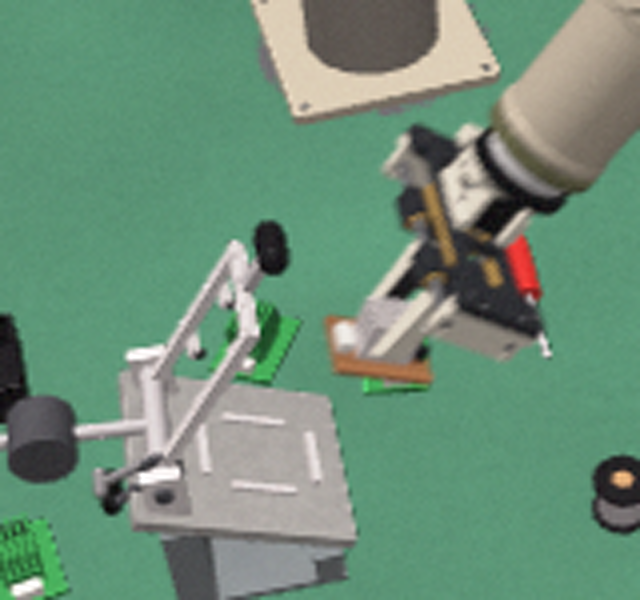

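The board is out and held, and the pocket is empty with the frame still open. Now I work out the placing pose.

```bash
cat > place.py <<'E'
from plan import *
from scipy.spatial.transform import Rotation as R
u=np.cos(.4363)*XS+np.sin(.4363)*ZS; n=-np.sin(.4363)*XS+np.cos(.4363)*ZS
Rb=np.stack([u,YS,n],1); ed=fromst([-.056,0,.048]); ob=ed+.0797*u-.0008*YS-.002*n
Mt=R.from_rotvec([1.932,1.762,-.663]).as_matrix(); pt=np.array([.5735,-.2362,.0947])
tR=Rb.T@Mt; tp=Rb.T@(pt-ob)      # tool in board
yaw=np.arctan2(-.989,-.147); Rd=R.from_euler("z",yaw).as_matrix()
bay=np.array([.6425,.2036,.004])
MT=Rd@tR
def tcp_for(zoff): return bay+[0,0,zoff]+Rd@tp
def board_now(s,M): Rn=M@tR.T; return s["tool_pos"]-Rn@tp,Rn
E
python3 - <<'E'
from place import *
s,M=state(); print("tool in board",tp.round(4),"down",tcp_for(0).round(4),"tool z",MT[:,2].round(3))
print("to hover(.12)",((tcp_for(.12)-s["tool_pos"])/.3).round(3),"turn",(R.from_matrix(MT@M.T).as_rotvec()/np.radians(45)).round(4))
b,Rn=board_now(s,M); print("board",b,Rn[:,2])
E
```

```text
t 14.45 tcp [ 0.579  -0.1288  0.1837] z [-0.05  -0.612 -0.79 ] y [ 0.996 -0.09   0.006] F [ 0.4  3.1 -0.4] open 0.0297 grasp [ 0.5799 -0.1173  0.1985]
tool in board [0.0047 0.0009 0.0142] down [0.6427 0.1988 0.0182] tool z [-0.031 -0.223 -0.974]
to hover(.12) [ 0.212  1.092 -0.152] turn [ 0.5492 -0.0611 -0.0706]
board [ 0.57795828 -0.13034497  0.16884793] [0.03472551 0.41901296 0.90731598]
```

```bash
python3 -m handwheel '0.02 0.06 0.06 0 0 0;0.05 0.17 0.13 0.13 -0.015 -0.015;0.08 0.3 0.18 0.27 -0.03 -0.035;0.11 0.43 0.2 0.41 -0.045 -0.05;0.14 0.56 0.2 0.549 -0.061 -0.07'; python3 -m handwheel '0.03 0.12 0 0 0 0;0.06 0.26 0 0 0 0;0.07 0.4 0 0 0 0;0.07 0.5 -0.05 0 0 0;0.07 0.53 -0.1 0 0 0'; python3 -m handwheel '0 0 0 0 0 0;0 0 0 0 0 0'; python3 - <<'E'
from place import *
s,M=state()
print("to hover(.1)",((tcp_for(.1)-s["tool_pos"])/.3).round(3),"turn",(R.from_matrix(MT@M.T).as_rotvec()/np.radians(45)).round(4))
b,Rn=board_now(s,M); print("board",b,Rn[:,2])
for c in ("scene","top"):
    p,d_=robot.read_camera(c); np.savez(f"pics/{c}10.npz",p=p,d=d_); cv2.imwrite(f'pics/{c}10.png',cv2.resize(p[110:270,320:480,::-1] if c=="scene" else p[130:290,180:340,::-1],None,fx=4,fy=4,interpolation=cv2.INTER_CUBIC))
E
```

```text
t: 14.95
tool_pos: [0.6209, 0.0365, 0.2439]
orientation: [2.258, 1.95, -0.252]
force: [-0.1, -0.5, -1.9]
opening: 0.0298
t: 15.45
tool_pos: [0.6402, 0.1972, 0.2107]
orientation: [2.254, 1.953, -0.259]
force: [-0.1, 0.0, -2.1]
opening: 0.0301
t: 15.65
tool_pos: [0.6401, 0.1919, 0.2098]
orientation: [2.257, 1.948, -0.265]
force: [0.7, 1.0, -1.5]
opening: 0.03
t 15.65 tcp [0.6401 0.1919 0.2098] z [-0.037 -0.226 -0.973] y [ 0.989 -0.147 -0.003] F [ 0.7  1.  -1.5] open 0.03 grasp [0.6407 0.1962 0.2281]
to hover(.1) [ 0.009  0.023 -0.305] turn [ 0.004  -0.0079 -0.0008]
board [0.63976105 0.1966859  0.19562506] [0.00619081 0.00312127 0.99997597]
```

View pics/scene10.png

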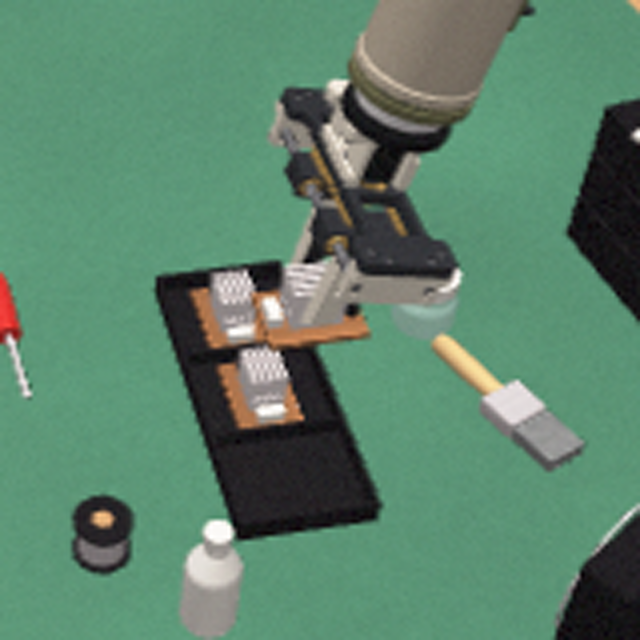

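View pics/top10.png

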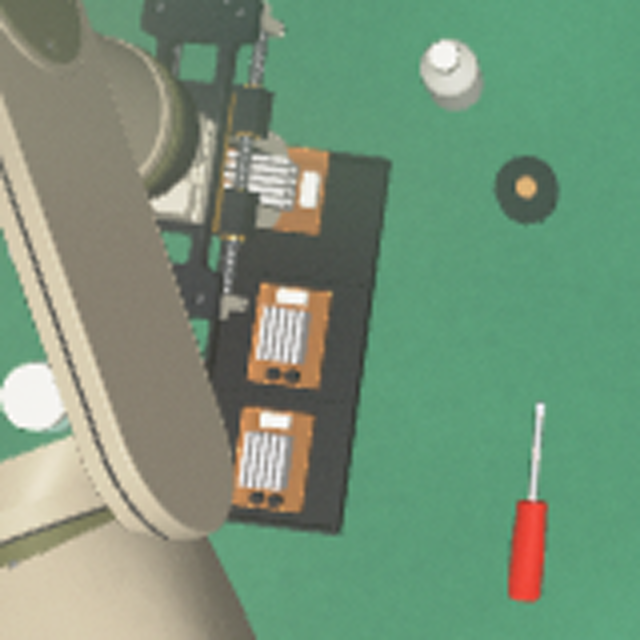

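The board is held level above the tray; the two done boards are in the other compartments and the free bay is at scene crop (300,475). Checking levelness and position from depth.

```bash
python3 - <<'E'
from place import *
s,M=state(); b,Rn=board_now(s,M); print("pred",b.round(4))
for c in ("scene","top"):
    f=np.load(f"pics/{c}10.npz"); C=cloud(c,f["d"]); im=f["p"].astype(int)
    m=(im[...,0]-im[...,2]>50)&(abs(C[...,0]-b[0])<.07)&(abs(C[...,1]-b[1])<.07)&(C[...,2]>.15)&(C[...,2]<.22)
    X=C[m]; B=(X-b)@Rn; k=B[:,2]>-.003
    A=np.c_[B[:,:2],np.ones(len(B))]; w=abs(B[:,2]-np.median(B[:,2]))<.005
    sol=np.linalg.lstsq(A[w],B[w,2],rcond=None)[0]
    print(c,m.sum(),"min",np.percentile(B,1,axis=0).round(4),"max",np.percentile(B,99,axis=0).round(4),"plane",sol.round(4))
E
python3 -m handwheel '0 0 -0.08 0 0 0;0.005 0.01 -0.18 0 0 0;0.009 0.02 -0.27 0 0 0;0.009 0.02 -0.3 0 0 0;0.009 0.02 -0.3 0 0 0'; python3 - <<'E'
from place import *
s,M=state()
print("to hover(.03)",((tcp_for(.03)-s["tool_pos"])/.3).round(3),"turn",(R.from_matrix(MT@M.T).as_rotvec()/np.radians(45)).round(4))
E
```

```text
t 15.75 tcp [0.6409 0.1913 0.2112] z [-0.035 -0.225 -0.974] y [ 0.989 -0.148 -0.001] F [ 0.7 -0.3 -2.2] open 0.0298 grasp [0.6416 0.1955 0.2295]
pred [0.6407 0.1961 0.197 ]
scene 143 min [-0.0359 -0.026  -0.0007] max [0.0375 0.0309 0.0078] plane [0.0002 0.0036 0.0035]
top 133 min [-0.015  -0.0272  0.0014] max [0.0373 0.0271 0.0104] plane [0.0003 0.0077 0.0055]
t: 16.25
tool_pos: [0.6425, 0.1973, 0.119]
orientation: [2.259, 1.947, -0.267]
force: [-0.1, -0.2, -0.9]
opening: 0.0297
t 16.25 tcp [0.6425 0.1973 0.119 ] z [-0.038 -0.226 -0.973] y [ 0.989 -0.148 -0.005] F [-0.1 -0.2 -0.9] open 0.0297 grasp [0.6432 0.2015 0.1373]
to hover(.03) [ 0.001  0.005 -0.236] turn [ 0.0038 -0.0094  0.001 ]
```

The board is level and within about 1 mm of the prediction. Lowering.

```bash
python3 -m handwheel '0 0 -0.06 0.001 -0.003 0;0 0.002 -0.12 0.003 -0.006 0;0 0.004 -0.18 0.004 -0.009 0.001;0 0.005 -0.22 0.004 -0.009 0.001;0 0.005 -0.236 0.004 -0.009 0.001'; python3 -m handwheel '0 0 -0.025 0 0 0;0 0 -0.05 0 0 0;0 0 -0.065 0 0 0;0 0 -0.065 0 0 0'; python3 - <<'E'
from place import *
s,M=state()
print("to 0",((tcp_for(.0)-s["tool_pos"])).round(4),"turn",(R.from_matrix(MT@M.T).as_rotvec()/np.radians(45)).round(4))
for c in ("scene","top"):
    p,d_=robot.read_camera(c); cv2.imwrite(f'pics/{c}11.png',cv2.resize(p[110:270,320:480,::-1] if c=="scene" else p[130:290,180:340,::-1],None,fx=4,fy=4,interpolation=cv2.INTER_CUBIC))
E
```

```text
t: 16.75
tool_pos: [0.6434, 0.1998, 0.0495]
orientation: [2.257, 1.947, -0.251]
force: [0.2, 0.1, -1.1]
opening: 0.0299
t: 17.15
tool_pos: [0.6427, 0.2, 0.0289]
orientation: [2.257, 1.948, -0.253]
force: [0.4, -0.1, -2.5]
opening: 0.0299
t 17.15 tcp [0.6427 0.2    0.0289] z [-0.03  -0.222 -0.975] y [ 0.989 -0.146  0.003] F [ 0.4 -0.1 -2.5] open 0.0299 grasp [0.6433 0.2042 0.0472]
to 0 [ 0.     -0.0012 -0.0107] turn [-0.001   0.0012 -0.0016]
```

View pics/scene11.png

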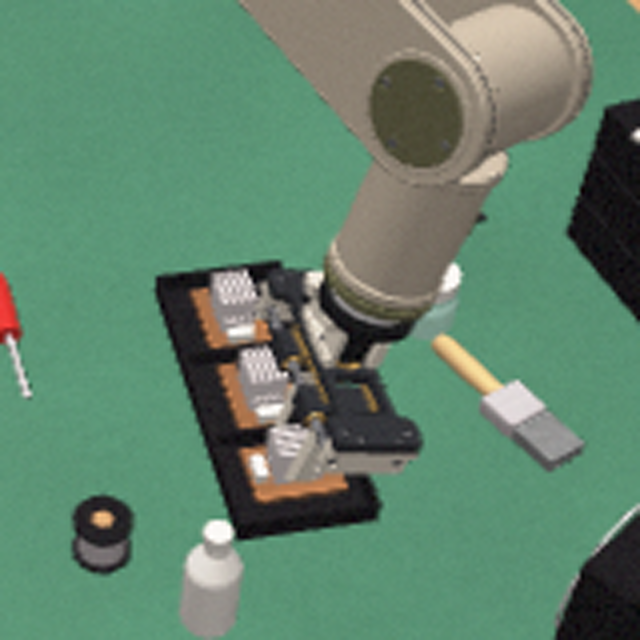

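The board is inside the bay's walls (crop 295,475), about 10 mm above the floor. I'll ease it down until it touches.

```bash
python3 -m handwheel '0 0 -0.01 0 0 0;0 0 -0.018 0 0 0;0 -0.002 -0.027 0 0 0;0 -0.002 -0.027 0 0 0'; python3 -m handwheel '0 0 -0.004 0 0 0;0 0 -0.007 0 0 0;0 0 -0.007 0 0 0'; python3 -c "
from place import *
s,M=state(); print(tcp_for(0))"
```

```text
t: 17.65
tool_pos: [0.6427, 0.1994, 0.0209]
orientation: [2.257, 1.947, -0.253]
force: [0.0, 0.3, -1.5]
opening: 0.0301
t: 17.95
tool_pos: [0.6431, 0.1995, 0.0193]
orientation: [2.257, 1.947, -0.252]
force: [0.0, -0.3, -1.3]
opening: 0.03
t 17.95 tcp [0.6431 0.1995 0.0193] z [-0.029 -0.222 -0.975] y [ 0.989 -0.146  0.004] F [ 0.  -0.3 -1.3] open 0.03 grasp [0.6436 0.2037 0.0376]
[0.64270471 0.19877491 0.01815408]
```

```bash
python3 -m handwheel '0 0 -0.003 0 0 0;0 0 -0.005 0 0 0;0 0 -0.005 0 0 0'; python3 -m handwheel '0 0 -0.003 0 0 0;0 0 -0.005 0 0 0;0 0 -0.005 0 0 0'
```

```text
t: 18.25
tool_pos: [0.6433, 0.1996, 0.0188]
orientation: [2.257, 1.947, -0.251]
force: [-2.3, -0.3, 5.6]
opening: 0.0299
t: 18.55
tool_pos: [0.6434, 0.1997, 0.0188]
orientation: [2.257, 1.946, -0.251]
force: [-7.0, -0.5, 14.7]
opening: 0.0298
```

Touchdown. I ease the pressure off, then open slowly.

```bash
python3 -m handwheel '0 0 0.003 0 0 0;0 0 0.006 0 0 0;0 0 0.006 0 0 0'; python3 -m handwheel '0 0 0 0 0 0;0 0 0 0 0 0;0 0 0 0 0 0;0 0 0 0 0 0' 0.0; python3 -c "
from place import *
s,M=state()
print('axis share for 60mm back',-M[:,2]*.06/.3)
p,d_=robot.read_camera('scene'); cv2.imwrite('pics/scene12.png',cv2.resize(p[180:260,370:450,::-1],None,fx=7,fy=7,interpolation=cv2.INTER_CUBIC))"
```

```text
t: 18.85
tool_pos: [0.6434, 0.1996, 0.0188]
orientation: [2.257, 1.947, -0.251]
force: [-2.3, 0.2, 5.9]
opening: 0.03
t: 19.25
tool_pos: [0.6431, 0.1995, 0.0179]
orientation: [2.257, 1.947, -0.252]
force: [-0.7, -0.7, -0.7]
opening: 0.0461
t 19.25 tcp [0.6431 0.1995 0.0179] z [-0.029 -0.222 -0.975] y [ 0.989 -0.146  0.004] F [-0.7 -0.7 -0.7] open 0.0461 grasp [0.6436 0.2037 0.0363]
axis share for 60mm back [0.00578515 0.04434026 0.1949371 ]
```

View pics/scene12.png

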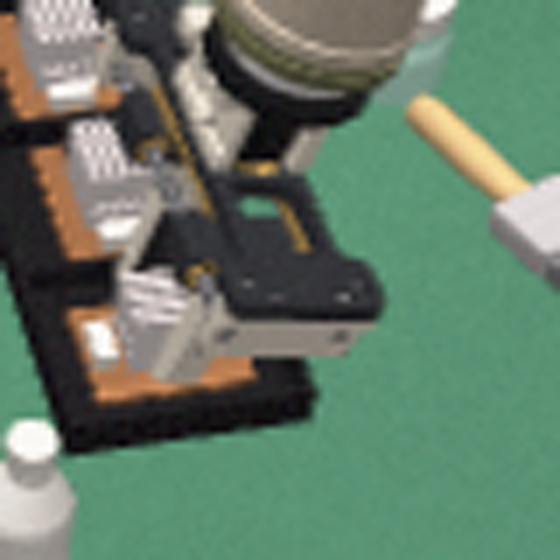

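The board lies flat in the bay and the fingers are clear of the sink. Retreating along the tool axis, then up.

```bash
python3 -m handwheel '0.001 0.01 0.045 0 0 0;0.003 0.022 0.1 0 0 0;0.005 0.035 0.155 0 0 0;0.006 0.047 0.21 0 0 0;0.006 0.06 0.33 0 0 0'; python3 -m handwheel '0 0 0.15 0 0 0;-0.1 0 0.3 0 0 0;-0.25 0 0.4 0 0 0;-0.4 0 0.45 0 0 0;-0.5 0 0.45 0 0 0'; python3 -m handwheel '0 0 0 0 0 0;0 0 0 0 0 0'; python3 - <<'E'
from place import *
s,M=state()
for c in ("scene","top"):
    p,d_=robot.read_camera(c); np.savez(f"pics/{c}13.npz",p=p,d=d_); cv2.imwrite(f'pics/{c}13.png',p[...,::-1])
    C=cloud(c,d_); im=p.astype(int)
    m=(im[...,0]-im[...,2]>50)&(abs(C[...,0]-bay[0])<.05)&(abs(C[...,1]-bay[1])<.06)&(C[...,2]<.03)
    B=(C[m]-bay)@Rd; print(c,m.sum(),np.percentile(B,[2,50,98],axis=0).round(4).tolist())
    if m.sum()>10:
        A=np.c_[B[:,:2],np.ones(len(B))]; print("tilt",np.linalg.lstsq(A,B[:,2],rcond=None)[0].round(4))
E
```

```text
t: 19.8
tool_pos: [0.6435, 0.2175, 0.1166]
orientation: [2.257, 1.948, -0.257]
force: [0.1, -0.6, -0.3]
opening: 0.0466
t: 20.3
tool_pos: [0.4945, 0.2186, 0.2577]
orientation: [2.257, 1.946, -0.24]
force: [0.5, 0.2, 1.0]
opening: 0.0465
t: 20.5
tool_pos: [0.4949, 0.2181, 0.2542]
orientation: [2.256, 1.948, -0.247]
force: [0.6, -1.4, 0.2]
opening: 0.0461
t 20.5 tcp [0.4949 0.2181 0.2542] z [-0.026 -0.221 -0.975] y [ 0.989 -0.145  0.007] F [ 0.6 -1.4  0.2] open 0.0461 grasp [0.4954 0.2222 0.2725]
scene 129 [[-0.037, -0.023, 0.0014], [0.0104, 0.0206, 0.006], [0.0367, 0.0315, 0.0124]]
tilt [-0.0044  0.0166  0.0058]
top 224 [[-0.0381, -0.0259, 0.002], [0.0026, -0.0101, 0.0062], [0.0351, 0.0283, 0.0116]]
tilt [-0.0054 -0.0036  0.0064]
```

View pics/scene13.png

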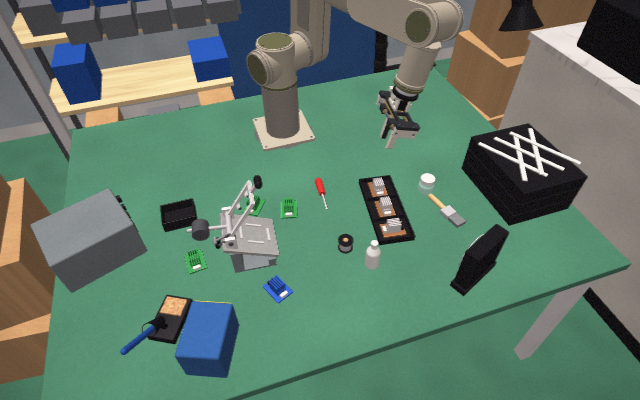

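View pics/top13.png

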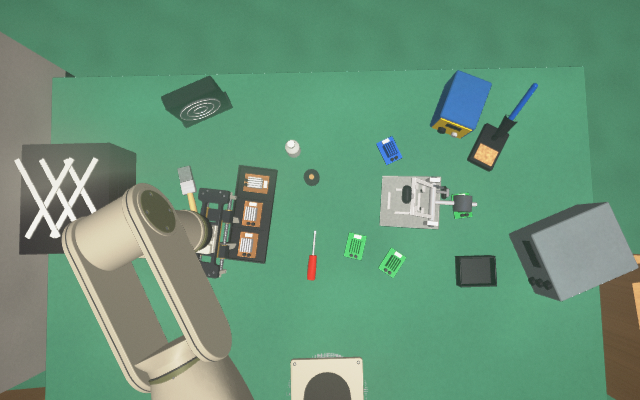

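The board is centred and flat in the bay: plate top about 6 mm above the floor, tilt under 1°. It shows at scene (392,229) and top (257,183). The frame is still open with its grip at scene (257,182), everything else is where it was, and the robot is free. Handing in.

```bash
python3 -c "
from plant import robot
print(robot.close_job())"
```

```text
the job is handed in; nothing more can be done
None
```

The frame is open on its stop and the tested board lies flat in the tray's empty compartment. I handed the job in at about 20.5 s of the 67 s allowed.

- **Frame:** I pinched the T-grip by its two ends and raised it along its arc. Contact with the stop came at about 83°, with roughly 9 N of pressure. I eased that to about 2 N before letting go, and the frame stayed open on its own in every later picture.
- **Board:** I gripped it by the heat sink with the tool tilted 38° and lifted it out along the deck's normal. I lowered it into the compartment until it touched. I pressed it down with about 15 N for a moment, eased that to about 6 N, then released.
- **Last checks:** The depth readings put the board within 2–3 mm of the compartment's centre and level to about 1°, with its plate top about 6 mm above the floor. The other objects looked unmoved in the final pictures, and the robot touched nothing.
- **Orientation:** The board lies with its long side across the tray, a quarter turn from the two finished boards; I chose this for more clearance to the walls.
- **Networks:** They did not find the empty compartment in the top view and found no stand outline there. I took those positions from the pictures, the tray outline, the tower and grip depths and the given sizes; these agreed to within a few millimetres.

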